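# Sweep the sliced carrot off the board into the steel tray

## Task

Sweep the three carrot slices along the chopping board and over its edge into the steel tray, pushing them gently with the fingertips: do not pinch or lift any slice. All three must end up lying in the steel tray, none in the green one, and the garlic bulb on the board and the tumbler behind it are left where they stand.

Things in the scene. Friction and masses are not known exactly. Their poses are not given: they have to be found in the camera images.
- board: Wooden chopping board lying flat on the worktop, 240 mm along its x, 340 mm along its y, 22 mm thick; it does not slide. Origin: centre of its underside; z up. Its two short edges are at y = +170 and y = -170 mm, and a tray stands against each of them
- steel_tray: Silver steel open tray, 240 mm along its x (plus a 10 mm grip tab at each end) x 120 mm along its y, 16 mm high, walls and floor 3 mm. One long side stands 2 mm from one short edge of the board (either one); rim 6 mm below the board's top. It does not slide. Origin: centre of its underside; axes parallel to the board's
- green_tray: Green plastic tray of the same shape and size, against the other short edge of the board; it stays empty
- garlic_bulb: Garlic bulb, about 50 mm across and 51 mm high, standing loose on the board, 24 g; it may be in any of four rows. Origin: centre of its underside
- glass: Clear drinking tumbler, 81 mm across, 93 mm high, loose on the worktop behind the board. Origin: centre of its underside
- carrot_0_mid (a point): Centre of a thick round carrot slice (orange, paler core), 34 mm across, 16 mm thick, 10 to 25 g, loose, at first flat on the board. Past the edge it tips into the tray and can wedge under fingers pushed hard after it. The three alike slices and the garlic start in four rows 54 mm apart (rows run along the board's y), one in each row, up to 60 mm either way from the middle
- carrot_1_mid (a point): Centre of a thick round carrot slice (orange, paler core), 34 mm across, 16 mm thick, 10 to 25 g, loose, at first flat on the board. Past the edge it tips into the tray and can wedge under fingers pushed hard after it. The three alike slices and the garlic start in four rows 54 mm apart (rows run along the board's y), one in each row, up to 60 mm either way from the middle
- carrot_2_mid (a point): Centre of a thick round carrot slice (orange, paler core), 34 mm across, 16 mm thick, 10 to 25 g, loose, at first flat on the board. Past the edge it tips into the tray and can wedge under fingers pushed hard after it. The three alike slices and the garlic start in four rows 54 mm apart (rows run along the board's y), one in each row, up to 60 mm either way from the middle
Mind the look-alikes: they are no part of the job. Leave any blue or purple look-alike of the part that bears carrot_0_mid alone. What is shaped like the part that bears carrot_2_mid but pink is not meant.

How it is judged:
By the outcome, as a careful person would: the job done as asked, in the order asked, and still so for the second after the job is handed in, with the robot touching nothing.
It also fails if it takes over 67 s, if anything falls off the work surface, if the arm or the gripper's body presses on something with over 40 N, if the wrist force passes 120 N, or if a joint passes its speed limit or range.

## Robot

A 6-joint arm with a two-finger parallel gripper is mounted at the origin on a cart in front of the work surface, level with it; the furniture and walls round the work are solid. World frame = base frame: x ahead of the robot, y to its left, z up, the work surface at z = 0. Lengths are in mm, angles in rad, forces in N, time in s.
With the tool pointing down it reaches from about 300 to 850 mm from the base axis. Payload 5.4 kg.
Tool frame: the origin (TCP) lies at the very end of the fingers, on their centre line; the grasp point (between the pads) lies 19 mm behind it; z points along the fingers, y is the line along which they close (so a half turn about z gives the same grasp; the last joint's range is limited). The gripper opens to 85 mm and grips with 20 to 120 N. Pads are 22 mm wide; open, the fingers measure 114 mm over their backs; the gripper's body (76 mm by 85 mm) begins 54 mm behind the grasp point. The pads swing forward as they close: fully open they stand 13 mm farther back than shut.
Start: joints at [0.891, 0.158, 1.597, -0, 1.386, -0.21], TCP at [260.314, 512.682, 231.299] pointing down, gripper open.
Joint ranges: [-2.91, 2.91], [-0.94, 2.29], [0.18, 2.7], [-1.29, 4.43], [0.17, 2.64], [-3, 3]. Speed limits (rad/s): [2.57, 2.57, 3.14, 3.14, 3.14, 3.14].

## Interface

Orientations are given as a unit quaternion [x, y, z, w].
In Python, from rig import env gives the robot as it stands.
- The arm moves only by the tool step_arm, never from a script. Its argument "motion" is text: rows parted by semicolons, each of 7 numbers parted by spaces: the shift along the tool's x, y, z in mm, then the turn, a rotation vector about the tool's x, y, z in degrees, then the finger opening in mm, from 0 to 85.4. In form: x y z ax ay az jaw; .... A call has 1 to 10 rows; each row is the pose to reach, as a shift and turn from the pose commanded when the call began, along the tool's axes at that moment; what a row does not reach only later rows make up. A row lasts 1/8 s, in which the tool goes at most 62.5 mm and 10.7 degrees, less where a joint would pass 70% of its speed; a pose out of reach is approached as far as the arm can. A call with a gripper value outside its range is refused whole. The fingers move at their own pace and stop on an object; the grip force is fixed at half the most. Time passes only in rows, so rows that repeat a pose let the fingers close. It gives the time, the measured TCP pose, the force, the opening and the grip force at its end, in the units of the state.
- env.state(): the state, without advancing time (a new reading comes with each control period).
- env.snapshot(name): name is "scene" or "side" or "wrist"; returns a dict with "image" (384x512x3 uint8, red, green, blue), "camera_matrix" (3x3 intrinsics, pixels), "cam_to_world" (4x4, takes a point from camera to world coordinates). Camera axes: x right, y down, z forward; pixel columns grow to the right and rows downward; lengths in mm; the calibration is good to about 2 mm. A picture is of the moment at which its call begins. There is no depth.
- env.sign_off(): hands the job in; it is judged then, once.
The state is a dict: "clock": time; "joints": joint angles; "joint_vel": joint speeds; "joint_efforts": joint torques, N m; "tool_pos": TCP position; "tcp_rot": TCP orientation; "ft_force": force on the tool from outside, world axes, zero at the start; "moment": the same for the moment, N m; "gripper_width": opening from 0.0 (shut) to 1.0 (fully open); "grasp_force": force on a finger pad.
Only numpy, scipy, OpenCV 4.12 (cv2) and the standard library are available. Lean on these libraries where they do the work, as an engineer would, in place of code of your own. Each camera call takes 0.05 s, during which the arm holds its last target. There are 200 camera calls.

## Working session

There is one attempt and no reset: what is moved stays moved. The work goes in short steps, Python scripts to look and compute and a tool call to move; the robot and the scene stay as the last step left them, time stands still between calls to the robot, and variables do not carry over. Pictures are saved under pics/ and viewed, at most 10 in all, crops included, and the job is handed in when it is done.

Besides the shell and the picture viewer there is one more tool, called after "Request:" by a JSON object that holds its "name" and its "arguments". step_arm: Moves the arm, as the interface text tells. Its arguments: {"type":"object","properties":{"motion":{"type":"string"}},"required":["motion"]}

```bash
mkdir -p pics; python3 - <<'E'
from rig import env
import cv2,numpy as np,pickle
d={}
for n in("scene","side"):
    s=env.snapshot(n);d[n]=s
    cv2.imwrite(f"pics/{n}0.png",s["image"][:,:,::-1]);print(n,s["camera_matrix"].tolist(),np.round(s["cam_to_world"],3).tolist())
pickle.dump(d,open("d0.pkl","wb"))
s=env.state();print(s["clock"],s["tool_pos"],s["tcp_rot"])
E
```

```text
scene [[466.1682024601729, 0.0, 261.6833811795705], [0.0, 466.1682024601729, 194.76235764306497], [0.0, 0.0, 1.0]] [[0.704, -0.528, 0.475, 78.146], [-0.71, -0.515, 0.481, -400.794], [-0.009, -0.676, -0.737, 839.264], [0.0, 0.0, 0.0, 1.0]]
side [[370.1154822656895, 0.0, 256.9074740362342], [0.0, 370.1154822656895, 194.19092345707494], [0.0, 0.0, 1.0]] [[0.981, -0.11, 0.161, 436.575], [-0.195, -0.475, 0.858, -641.241], [-0.018, -0.873, -0.487, 472.31], [0.0, 0.0, 0.0, 1.0]]
0.1 [259.94324236 512.26076134 230.3864583 ] [ 2.32724004e-01  9.72542411e-01 -8.09715246e-04 -3.76847731e-04]
```

View pics/scene0.png

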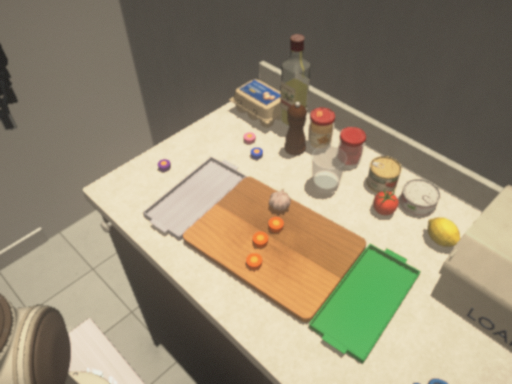

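View pics/side0.png

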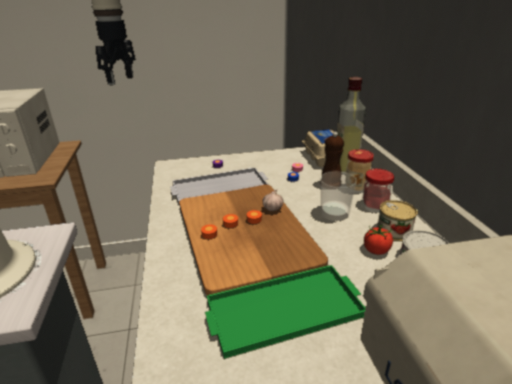

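The scene view shows three orange slices on the board at about (276,223), (260,239) and (254,261). The garlic is at (280,202), the steel tray is at the upper left and the green tray at the lower right. The look-alikes are purple (164,165), pink (249,138) and blue (257,153). All of them lie off the board on the worktop and are the wrong colour, so I'll leave them alone. Next I'll measure, and confirm with one crop.

```bash
cat > h.py <<'E'
import cv2,numpy as np
def ray(s,p):
    K,T=s["camera_matrix"],np.array(s["cam_to_world"])
    d=T[:3,:3]@np.linalg.solve(K,[p[0],p[1],1.]);return T[:3,3],d/np.linalg.norm(d)
def plane(s,p,z):
    o,d=ray(s,p);return o+d*(z-o[2])/d[2]
def tri(s1,p1,s2,p2):
    A=[];b=[]
    for s,p in((s1,p1),(s2,p2)):
        o,d=ray(s,p);M=np.eye(3)-np.outer(d,d);A.append(M);b.append(M@o)
    return np.linalg.lstsq(np.vstack(A),np.hstack(b),rcond=None)[0]
def blobs(s,lo,hi,amin):
    h=cv2.cvtColor(s["image"],cv2.COLOR_RGB2HSV);m=cv2.inRange(h,np.array(lo),np.array(hi))
    n,_,st,c=cv2.connectedComponentsWithStats(m)
    return [(c[i],st[i]) for i in range(1,n) if st[i,4]>amin],m
def oranges(s): return [c for c,st in blobs(s,(3,205,150),(16,255,255),40)[0]]
def quad(s,lo,hi):
    _,m=blobs(s,lo,hi,1000)
    m=cv2.morphologyEx(m,cv2.MORPH_CLOSE,np.ones((15,15)));n,l,st,_=cv2.connectedComponentsWithStats(m)
    i=1+np.argmax(st[1:,4]);cs,_=cv2.findContours((l==i).astype(np.uint8),0,2)
    return cv2.convexHull(max(cs,key=cv2.contourArea))
E
python3 - <<'E'
import pickle;from h import *
d=pickle.load(open("d0.pkl","rb"));np.set_printoptions(precision=1,suppress=True)
for n in d:
    s=d[n];b,_=blobs(s,(3,205,150),(16,255,255),25);print(n,[(c.round(1).tolist(),st.tolist()) for c,st in b])
    for c,_ in b: print(plane(s,c,31))
    q=quad(s,(8,90,60),(18,215,255))
    P=np.array([plane(s,p[0],22)[:2] for p in q],np.float32);print("board",cv2.minAreaRect(P))
    q=quad(s,(50,120,40),(75,255,255));P=np.array([plane(s,p[0],16)[:2] for p in q],np.float32);print("green",cv2.minAreaRect(P))
print("garlic base", plane(d["scene"],(279,211),24),plane(d["side"],(273,212),24))
print("garlic mid",tri(d["scene"],(280,203),d["side"],(273,203)))
a=cv2.resize(d["scene"]["image"][120:320,140:400],None,fx=3,fy=3)[:,:,::-1];cv2.imwrite("pics/crop0.png",a[:600])
E
```

```text
scene []
board ((527.543701171875, 21.722808837890625), (246.07748413085938, 340.20440673828125), 7.213997840881348)
green ((550.2224731445312, -207.67593383789062), (225.47946166992188, 115.79731750488281), 7.065430164337158)
side [([253.8, 214.6], [247, 211, 15, 8, 74]), ([230.2, 218.8], [223, 215, 15, 8, 73]), ([208.7, 229.5], [202, 225, 15, 9, 79]), ([381.1, 239.1], [370, 234, 22, 11, 166])]
[558.   46.8  31. ]
[504.3  41.6  31. ]
[454.7  10.5  31. ]
[788.3 -99.2  31. ]
board ((530.4129638671875, 18.13739013671875), (241.03805541992188, 343.9253234863281), 7.339849948883057)
green ((560.4088134765625, -212.53294372558594), (257.9410095214844, 128.92135620117188), 7.320394515991211)
garlic base [595.4  66.7  24. ] [604.9  58.8  24. ]
garlic mid [607.7  74.7  37.3]
```

View pics/crop0.png

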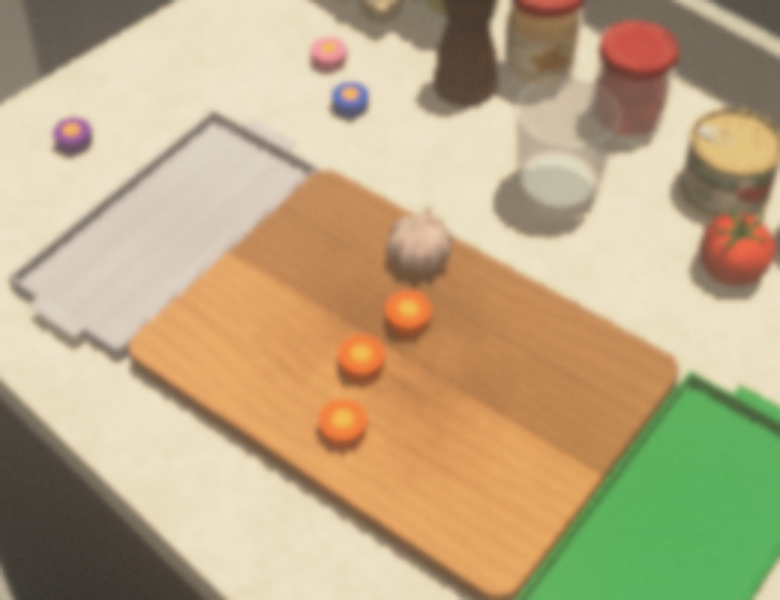

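The crop confirms three orange slices with paler cores, all on the board. The pink, blue and purple look-alikes are off it, and the garlic is in the far row. Next I'll locate the slices and work out the shift to a start point behind the nearest one.

```bash
cat >> h.py <<'E'
BC=np.array([529.,20.]);YAW=np.radians(7.25)
ex=np.array([np.cos(YAW),np.sin(YAW)]);ey=np.array([-ex[1],ex[0]])
def tob(p): d=np.array(p[:2])-BC;return np.array([d@ex,d@ey])
def fromb(x,y): return BC+x*ex+y*ey
def shift(cmd,q,target):
    from scipy.spatial.transform import Rotation as R
    return R.from_quat(q).inv().apply(np.array(target)-np.array(cmd))
E
python3 - <<'E'
import pickle;from h import *
np.set_printoptions(precision=1,suppress=True)
d=pickle.load(open("d0.pkl","rb"))
s=d["scene"];h=cv2.cvtColor(s["image"],cv2.COLOR_RGB2HSV);print(h[239,260],h[239,250],h[245,235])
_,m=blobs(s,(3,180,190),(14,255,255),25)
n,_,st,c=cv2.connectedComponentsWithStats(m)
S=[c[i] for i in range(1,n) if 30<st[i,4]<600 and 240<c[i][0]<290]
print(S,[tob(plane(s,p,31)) for p in S])
t=d["side"];_,m=blobs(t,(3,190,150),(14,255,255),25);n,_,st,c=cv2.connectedComponentsWithStats(m)
T=[c[i] for i in range(1,n) if 30<st[i,4]<600 and c[i][0]<300];print(T,[tob(plane(t,p,31)) for p in T])
S.sort(key=lambda p:p[0]);T.sort(key=lambda p:p[0])
for p,q in zip(S,T):
    X=tri(s,p,t,q);print(X,tob(X))
print("garlic",tob((602,66)),"edge +y",fromb(0,170))
E
```

```text
[ 18 171 241] [ 15 147 222] [ 15 145 224]
[array([275.5, 223.4]), array([260. , 238.1]), array([253.7, 260.4])] [array([33. , 19.4]), array([-20.4,  21.8]), array([-74.2,  -3. ])]
[array([253.8, 213.9]), array([230.1, 218. ]), array([208.6, 228.9])] [array([33.1, 25.5]), array([-21.2,  27.4]), array([-74.7,   2.2])]
[454.1   5.7  35.5] [-76.1  -4.8]
[503.5  36.4  36.1] [-23.2  19.5]
[556.7  40.8  36.2] [30.1 17.1]
garlic [78.2 36.4] edge +y [507.5 188.6]
```

Request:
{"name": "step_arm", "arguments": {"motion": "-428 -402 50 0 0 55.85 18; -428 -402 50 0 0 55.85 18; -428 -402 50 0 0 55.85 18; -428 -402 50 0 0 55.85 18; -428 -402 50 0 0 55.85 18; -428 -402 50 0 0 55.85 18; -428 -402 50 0 0 55.85 18; -428 -402 50 0 0 55.85 18; -428 -402 50 0 0 55.85 18; -428 -402 50 0 0 55.85 18"}}

```text
clock: 1.35
tool_pos: [460.2, -42.4, 180.8]
tcp_rot: [0.662, 0.749, -0.0, -0.0]
ft_force: [0.1, 0.4, -0.2]
gripper_width: 0.212
grasp_force: 0.0
```

Request:
{"name": "step_arm", "arguments": {"motion": "0 0 60 0 0 0 18; 0 0 110 0 0 0 18; 0 0 135 0 0 0 18; 0 0 145 0 0 0 18; 0 0 150 0 0 0 18; 0 0 153 0 0 0 18; 0 0 153 0 0 0 18"}}

```text
clock: 2.22
tool_pos: [460.6, -39.7, 29.1]
tcp_rot: [0.661, 0.75, 0.0, 0.001]
ft_force: [0.1, 0.2, 0.0]
gripper_width: 0.21
grasp_force: 0.0
```

```bash
python3 - <<'E'
from rig import env
from h import *
s=env.state();print(s["tool_pos"],s["tcp_rot"],tob(s["tool_pos"]),s["ft_force"])
a=env.snapshot("wrist")["image"];b=env.snapshot("side")["image"][150:342,120:376];b=cv2.resize(b,(512,384))
v=np.hstack([a,b]);cv2.imwrite("pics/p1.png",cv2.resize(v,(800,300))[:,:,::-1])
E
```

```text
[460.62027543 -39.73600386  29.05205474] [6.61063810e-01 7.50329296e-01 2.68783457e-04 7.17182231e-04] [-75.37164734 -50.62896075] [0.10707305 0.16313061 0.01307966]
```

View pics/p1.png

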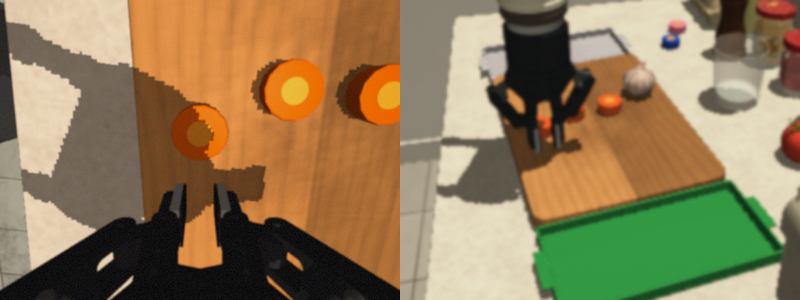

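Request:
{"name": "step_arm", "arguments": {"motion": "5 0 2 0 0 0 18; 10 0 2 0 0 0 18; 15 0 2 0 0 0 18; 20 0 2 0 0 0 18; 27 0 2 0 0 0 18; 34 0 2 0 0 0 18; 42 0 2 0 0 0 18; 50 0 2 0 0 0 18; 58 0 2 0 0 0 18; 66 0 2 0 0 0 18"}}

```text
clock: 3.58
tool_pos: [451.6, 26.5, 26.3]
tcp_rot: [0.661, 0.75, 0.0, 0.0]
ft_force: [0.2, -0.7, -0.3]
gripper_width: 0.212
grasp_force: 0.1
```

Request:
{"name": "step_arm", "arguments": {"motion": "9 0 0 0 0 0 18; 18 0 0 0 0 0 18; 27 0 0 0 0 0 18; 36 0 0 0 0 0 18; 45 0 0 0 0 0 18; 54 0 0 0 0 0 18; 63 0 0 0 0 0 18; 71 0 0 0 0 0 18; 78 0 0 0 0 0 18; 84 0 0 0 0 0 18"}}

```text
clock: 4.82
tool_pos: [441.0, 109.7, 26.3]
tcp_rot: [0.661, 0.75, -0.0, 0.0]
ft_force: [0.9, -0.1, 0.5]
gripper_width: 0.216
grasp_force: 0.1
```

```bash
python3 - <<'E'
from rig import env
from h import *
s=env.state();print(s["tool_pos"],tob(s["tool_pos"]),s["ft_force"])
a=env.snapshot("wrist")["image"];b=env.snapshot("scene")["image"][130:322,120:376];b=cv2.resize(b,(512,384))
v=np.hstack([a,b]);cv2.imwrite("pics/p2.png",cv2.resize(v,(800,300))[:,:,::-1])
E
```

```text
[441.01948555 109.70968393  26.30435342] [-75.95583617 100.09550072] [ 0.90589063 -0.06294173  0.51457883]
```

View pics/p2.png

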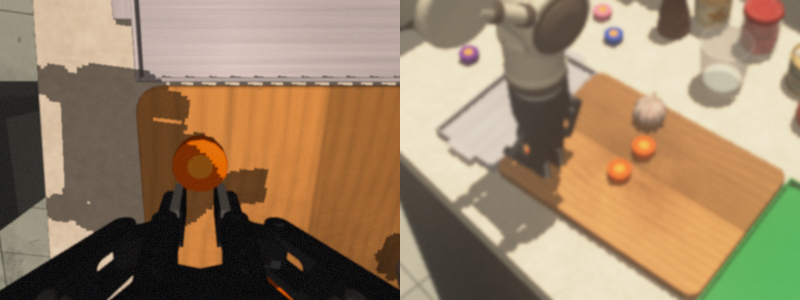

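The slice is cradled between the fingertips at wrist pixel (200,165), and the board edge shows ahead at row 85. I'll keep going and slow down near the edge.

Request:
{"name": "step_arm", "arguments": {"motion": "7 0 0 0 0 0 18; 14 0 0 0 0 0 18; 20 0 0 0 0 0 18; 26 0 0 0 0 0 18; 31 0 0 0 0 0 18; 36 0 0 0 0 0 18; 40 0 0 0 0 0 18; 44 0 0 0 0 0 18; 47 0 0 0 0 0 18; 50 0 0 0 0 0 18"}}

```text
clock: 6.18
tool_pos: [434.8, 159.0, 26.3]
tcp_rot: [0.661, 0.75, 0.0, 0.0]
ft_force: [0.5, -0.4, 0.2]
gripper_width: 0.207
grasp_force: 0.1
```

Request:
{"name": "step_arm", "arguments": {"motion": "2 0 0 0 0 0 18; 4 0 0 0 0 0 18; 6 0 0 0 0 0 18; 8 0 0 0 0 0 18; 10 0 0 0 0 0 18; 12 0 0 0 0 0 18; 14 0 0 0 0 0 18; 16 0 0 0 0 0 18; 18 0 0 0 0 0 18; 18 0 0 0 0 0 18"}}

```text
clock: 7.42
tool_pos: [432.5, 176.9, 26.3]
tcp_rot: [0.661, 0.75, 0.0, 0.0]
ft_force: [-0.3, 0.2, 0.2]
gripper_width: 0.211
grasp_force: 0.0
```

```bash
python3 - <<'E'
from rig import env
from h import *
s=env.state();print(s["tool_pos"],tob(s["tool_pos"]),s["ft_force"])
a=env.snapshot("wrist")["image"];b=env.snapshot("scene")["image"][130:322,120:376];b=cv2.resize(b,(512,384))
v=np.hstack([a,b]);cv2.imwrite("pics/p3.png",cv2.resize(v,(800,300))[:,:,::-1])
E
```

```text
[432.4936579  176.86637206  26.30668604] [-75.93839459 167.79121841] [-0.28683513  0.17585968  0.1926329 ]
```

View pics/p3.png

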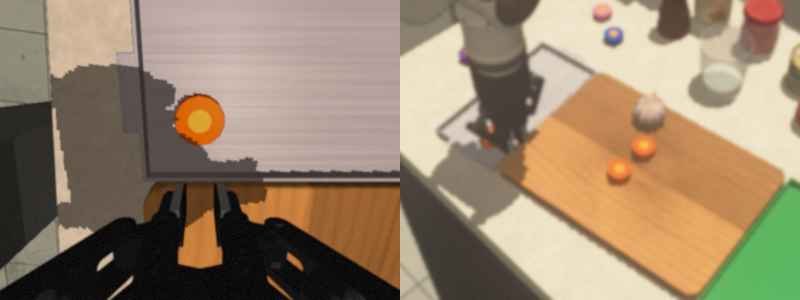

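Slice A lies flat in the steel tray at wrist pixel (200,120), clear of the wall. Slice B is next.

Request:
{"name": "step_arm", "arguments": {"motion": "-4 0 -40 0 0 0 18; -10 0 -75 0 0 0 18; -60 20 -75 0 0 0 18; -120 40 -75 0 0 0 18; -180 53 -75 0 0 0 18; -194 53 -75 0 0 0 18; -194 53 -50 0 0 0 18; -194 53 -20 0 0 0 18; -194 53 -5 0 0 0 18; -194 53 0 0 0 0 18"}}

```text
clock: 8.78
tool_pos: [508.8, -8.4, 25.5]
tcp_rot: [0.661, 0.75, -0.0, -0.001]
ft_force: [0.3, 0.3, 0.6]
gripper_width: 0.217
grasp_force: 0.0
```

```bash
python3 - <<'E'
from rig import env
from h import *
s=env.state();print(s["tool_pos"],tob(s["tool_pos"]),s["ft_force"])
w=env.snapshot("wrist");cv2.imwrite("pics/p4.png",w["image"][:,:,::-1])
print([(c.round(),st[2:]) for c,st in blobs(w,(3,190,60),(25,255,255),300)[0]])
for p in [(256,170)]: print(plane(w,p,38))
E
```

```text
[508.77380362  -8.38107829  25.5414665 ] [-23.64614975 -25.60164501] [0.29232147 0.26368335 0.63812864]
[(array([257., 172.]), array([  76,   77, 4431], dtype=int32)), (array([373., 176.]), array([  83,   77, 4856], dtype=int32))]
[502.68187307  38.02751318  38.        ]
```

View pics/p4.png

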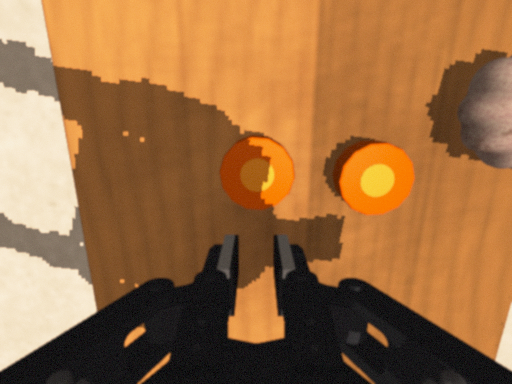

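B is at wrist pixel (257,172), centred between the fingers, with C at (376,178) clear on the right and the garlic at (490,110). Pushing B.

Request:
{"name": "step_arm", "arguments": {"motion": "5 0 0 0 0 0 18; 10 0 0 0 0 0 18; 15 0 0 0 0 0 18; 21 0 0 0 0 0 18; 28 0 0 0 0 0 18; 36 0 0 0 0 0 18; 44 0 0 0 0 0 18; 52 0 0 0 0 0 18; 61 0 0 0 0 0 18; 70 0 0 0 0 0 18"}}

```text
clock: 10.07
tool_pos: [500.6, 61.0, 26.3]
tcp_rot: [0.661, 0.75, -0.0, -0.0]
ft_force: [-0.6, 0.0, -0.1]
gripper_width: 0.212
grasp_force: 0.1
```

Request:
{"name": "step_arm", "arguments": {"motion": "9 0 0 0 0 0 18; 18 0 0 0 0 0 18; 27 0 0 0 0 0 18; 36 0 0 0 0 0 18; 45 0 0 0 0 0 18; 54 0 0 0 0 0 18; 62 0 0 0 0 0 18; 70 0 0 0 0 0 18; 77 0 0 0 0 0 18; 84 0 0 0 0 0 18"}}

```text
clock: 11.32
tool_pos: [490.1, 144.2, 26.3]
tcp_rot: [0.661, 0.75, -0.0, 0.0]
ft_force: [-0.7, 0.5, 0.1]
gripper_width: 0.209
grasp_force: 0.1
```

Request:
{"name": "step_arm", "arguments": {"motion": "5 0 0 0 0 0 18; 10 0 0 0 0 0 18; 14 0 0 0 0 0 18; 17 0 0 0 0 0 18; 20 0 0 0 0 0 18; 23 0 0 0 0 0 18; 25 0 0 0 0 0 18; 27 0 0 0 0 0 18; 29 0 0 0 0 0 18; 31 0 0 0 0 0 18"}}

```text
clock: 12.58
tool_pos: [486.2, 174.6, 26.3]
tcp_rot: [0.661, 0.75, -0.0, -0.0]
ft_force: [-0.1, -0.1, -0.8]
gripper_width: 0.213
grasp_force: 0.0
```

Request:
{"name": "step_arm", "arguments": {"motion": "2 0 0 0 0 0 18; 4 0 0 0 0 0 18; 6 0 0 0 0 0 18; 8 0 0 0 0 0 18; 9 0 0 0 0 0 18; 9 0 0 0 0 0 18"}}

```text
clock: 13.32
tool_pos: [485.1, 183.5, 26.3]
tcp_rot: [0.661, 0.75, 0.0, 0.0]
ft_force: [0.2, -0.8, 0.2]
gripper_width: 0.209
grasp_force: 0.0
```

```bash
python3 - <<'E'
from rig import env
from h import *
s=env.state();print(s["tool_pos"],tob(s["tool_pos"]),s["ft_force"])
w=env.snapshot("wrist")["image"];b=env.snapshot("side")["image"][130:322,120:376];b=cv2.resize(b,(512,384))
cv2.imwrite("pics/p5.png",cv2.resize(np.hstack([w,b]),(800,300))[:,:,::-1])
E
```

```text
[485.07897534 183.48831797  26.31132849] [-22.93781666 167.72400868] [ 0.19737987 -0.76392915  0.20417415]
```

View pics/p5.png

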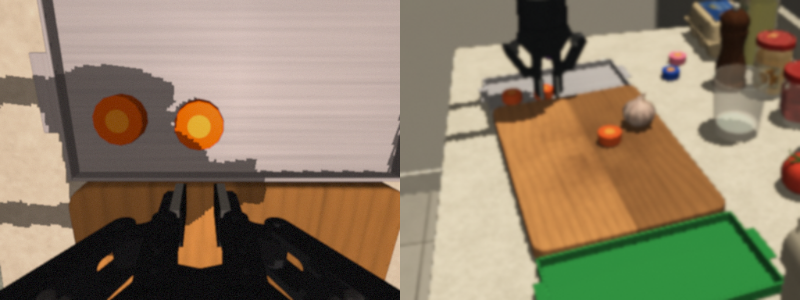

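B is in the steel tray at wrist pixel (198,125), beside A. C is next to the garlic, so I'll come in behind it and ease it slightly away from the garlic as I push.

Request:
{"name": "step_arm", "arguments": {"motion": "-4 0 -40 0 0 0 18; -10 0 -75 0 0 0 18; -60 20 -75 0 0 0 18; -120 40 -75 0 0 0 18; -180 53 -75 0 0 0 18; -196 53 -75 0 0 0 18; -196 53 -50 0 0 0 18; -196 53 -20 0 0 0 18; -196 53 -5 0 0 0 18; -196 53 0 0 0 0 18"}}

```text
clock: 14.68
tool_pos: [561.6, -3.7, 25.5]
tcp_rot: [0.661, 0.75, -0.0, -0.001]
ft_force: [-0.5, 0.1, 0.3]
gripper_width: 0.212
grasp_force: 0.0
```

```bash
python3 - <<'E'
from rig import env
from h import *
s=env.state();print(s["tool_pos"],tob(s["tool_pos"]),s["ft_force"])
w=env.snapshot("wrist")["image"];b=env.snapshot("side")["image"][130:322,120:376];b=cv2.resize(b,(512,384))
cv2.imwrite("pics/p6.png",cv2.resize(np.hstack([w,b]),(800,300))[:,:,::-1])
E
```

```text
[561.58223845  -3.67633107  25.47206081] [ 29.33381324 -27.59888252] [-0.49798422  0.05195667  0.30004259]
```

View pics/p6.png

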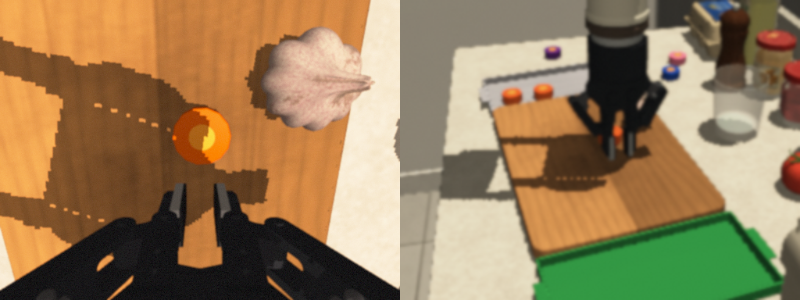

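C is at wrist pixel (201,137), centred. The garlic spans (262–372, 28–130) ahead on the right, and A and B are visible in the tray at (512,96) and (543,90) of the side half. I'll ease left by 10 mm while pushing.

Request:
{"name": "step_arm", "arguments": {"motion": "7 0 0 0 0 0 18; 14 0 0 0 0 0 18; 20 0 0 0 0 0 18; 25 -1 0 0 0 0 18; 30 -2.5 0 0 0 0 18; 35 -4 0 0 0 0 18; 40 -5.5 0 0 0 0 18; 46 -7 0 0 0 0 18; 52 -8.5 0 0 0 0 18; 58 -10 0 0 0 0 18"}}

```text
clock: 16.02
tool_pos: [544.9, 52.4, 26.3]
tcp_rot: [0.661, 0.75, -0.0, -0.0]
ft_force: [-0.7, -0.7, -0.2]
gripper_width: 0.21
grasp_force: 0.1
```

Request:
{"name": "step_arm", "arguments": {"motion": "8 0 0 0 0 0 18; 16 0 0 0 0 0 18; 25 0 0 0 0 0 18; 34 0 0 0 0 0 18; 43 0 0 0 0 0 18; 52 0 0 0 0 0 18; 61 0 0 0 0 0 18; 70 0 0 0 0 0 18; 79 0 0 0 0 0 18; 87 0 0 0 0 0 18"}}

```text
clock: 17.27
tool_pos: [534.1, 138.8, 26.3]
tcp_rot: [0.661, 0.75, -0.0, 0.0]
ft_force: [-0.3, 0.2, -0.5]
gripper_width: 0.209
grasp_force: 0.1
```

Request:
{"name": "step_arm", "arguments": {"motion": "7 0 0 0 0 0 18; 14 0 0 0 0 0 18; 20 0 0 0 0 0 18; 25 0 0 0 0 0 18; 29 0 0 0 0 0 18; 32 0 0 0 0 0 18; 34 0 0 0 0 0 18; 36 0 0 0 0 0 18; 38 0 0 0 0 0 18; 40 0 0 0 0 0 18"}}

```text
clock: 18.52
tool_pos: [529.1, 178.0, 26.3]
tcp_rot: [0.661, 0.75, 0.0, 0.0]
ft_force: [-0.5, -0.3, 0.1]
gripper_width: 0.212
grasp_force: 0.0
```

Request:
{"name": "step_arm", "arguments": {"motion": "2 0 0 0 0 0 18; 4 0 0 0 0 0 18; 6 0 0 0 0 0 18; 8 0 0 0 0 0 18; 10 0 0 0 0 0 18; 11 0 0 0 0 0 18; 11 0 -40 0 0 0 18; 0 0 -90 0 0 0 18; -60 -40 -130 0 0 0 18; -120 -80 -160 0 0 0 18"}}

```text
clock: 19.77
tool_pos: [479.3, 76.9, 173.7]
tcp_rot: [0.661, 0.751, 0.001, 0.001]
ft_force: [0.8, -0.6, 0.6]
gripper_width: 0.215
grasp_force: 0.0
```

```bash
python3 - <<'E'
from rig import env
from h import *
s=env.state();print(s["clock"],s["tool_pos"],tob(s["tool_pos"]),s["ft_force"])
w=env.snapshot("scene")["image"][120:312,130:386];w=cv2.resize(w,(512,384));b=env.snapshot("side")["image"][130:322,120:376];b=cv2.resize(b,(512,384))
cv2.imwrite("pics/p7.png",cv2.resize(np.hstack([w,b]),(800,300))[:,:,::-1])
E
```

```text
19.775 [479.29414519  76.85529587 173.67921455] [-42.13337427  62.67356256] [ 0.75667733 -0.605803    0.57571729]
```

View pics/p7.png

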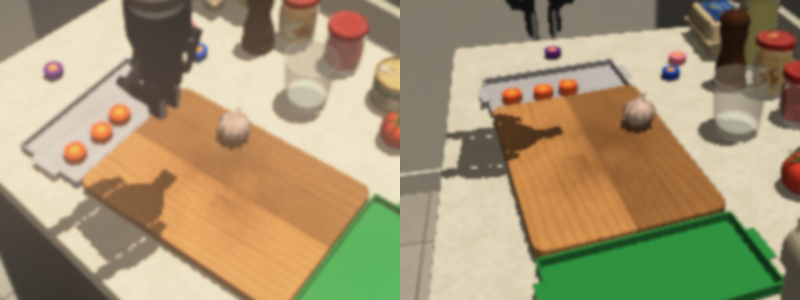

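All three slices lie in the steel tray, at (75,152), (101,131) and (119,114) in the scene half. The garlic is unmoved at (638,112) in the side half, the tumbler is where it was, and the hand is clear.

Request:
{"name": "step_arm", "arguments": {"motion": "0 0 0 0 0 0 18; 0 0 0 0 0 0 18; 0 0 0 0 0 0 18"}}

```text
clock: 20.25
tool_pos: [479.1, 78.7, 171.0]
tcp_rot: [0.661, 0.751, -0.0, -0.001]
ft_force: [-0.4, -0.0, -0.3]
gripper_width: 0.212
grasp_force: 0.0
```

```bash
python3 -c "
from rig import env
print(env.sign_off())"
```

```text
the job is handed in; nothing more can be done
None
```

I swept all three carrot slices into the steel tray in about 20 s, the garlic and tumbler look unmoved in the last pictures, and the job is handed in (no verdict was returned).

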